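# Make up the toning kit and the film kit in the darkroom

## Task

Make up two darkroom kits from the stock in the middle of the bench. Into the white tray go the amber jar with the yellow lid, the white jar with the red lid and the black film can; the two hexagonal jars must stand snugly side by side, one flat face against a flat face of the other. Into the dark grey tray go the brown dropper bottle and the white film can; everything stands upright on the tray floors and is let go, and the green jar, the measuring cylinder and the big white bottle stay where they are.

Things in the scene. Friction and masses are not known exactly. Their poses are not given: they have to be found in the camera images.
- tray_white: The white open tray of the toning kit. Fixed. Origin at the centre of its underside (on the table), z up, long side along its y. 160 mm (x) by 200 mm (y) outside at the walls, 32 mm high, 5 mm walls and 5 mm thick floor (inside 150 by 190 mm, inner floor 5 mm above the table); a narrow rim lip stands out 8 mm more, all round.
- tray_grey: The dark grey open tray of the film kit. Fixed. Origin at the centre of its underside (on the table), z up, long side along its y. 160 mm (x) by 200 mm (y) outside at the walls, 32 mm high, 5 mm walls and 5 mm thick floor (inside 150 by 190 mm, inner floor 5 mm above the table); a narrow rim lip stands out 8 mm more, all round.
- jar_amber_mid (a point): Hexagonal jar, dark amber with a yellow lid. Its z axis is up; it is a regular hexagon seen from above, 44 mm across flats (about 51 mm across corners), 62 mm high in all: straight glass sides for the lower 48 mm, then a round lid 36 mm wide and 14 mm high. This point is at its centre, 31 mm above its foot; the point's x axis is square to one of the six flat faces (a face lies every 60 degrees). About 0.12 kg.
- jar_white_mid (a point): Hexagonal jar, white with a red lid. Its z axis is up; it is a regular hexagon seen from above, 44 mm across flats (about 51 mm across corners), 62 mm high in all: straight glass sides for the lower 48 mm, then a round lid 36 mm wide and 14 mm high. This point is at its centre, 31 mm above its foot; the point's x axis is square to one of the six flat faces (a face lies every 60 degrees). About 0.12 kg.
- jar_green_mid (a point): Hexagonal jar, dark green with a black lid; not part of either kit, stays in the stock. Its z axis is up; it is a regular hexagon seen from above, 44 mm across flats (about 51 mm across corners), 62 mm high in all: straight glass sides for the lower 48 mm, then a round lid 36 mm wide and 14 mm high. This point is at its centre, 31 mm above its foot; the point's x axis is square to one of the six flat faces (a face lies every 60 degrees). About 0.12 kg.
- film_black_mid (a point): Round film can, black with a grey lid. Body 31 mm in diameter for the lower 43 mm, lid 34 mm in diameter, 52 mm high, standing; this point is at its centre, 26 mm above its foot. 0.03 kg.
- film_white_mid (a point): Round film can, white with a black lid. Body 31 mm in diameter for the lower 43 mm, lid 34 mm in diameter, 52 mm high, standing; this point is at its centre, 26 mm above its foot. 0.03 kg.
- dropper_mid (a point): Small round dropper bottle, brown with a paper band and a blue dropper cap, standing. Body 34 mm in diameter for the lower 48 mm, cap 20 mm in diameter up to 60 mm, a thin teat 11 mm in diameter up to 76 mm. This point is on its axis, 38 mm above its foot. 0.07 kg.
- measure: Bystander: clear measuring cylinder 200 mm high, 32 mm in diameter, on a blue hexagonal foot 70 mm across flats; origin under the foot. Stands beyond one of the trays.
- jug: Bystander: big white bottle with a red cap, 72 mm in diameter, 170 mm high; origin under its foot. Stands beyond the other tray.
Not all that is in view belongs to the job. What is shaped like the part that bears film_white_mid but purple is not meant. Several things look just like the part that bears jar_amber_mid: the one meant starts farthest to the robot's left.

How it is judged:
At the end, for the whole second after the job is handed in: All five stand in their trays: axis inside the walls, foot within 6 mm of the floor, upright within 0.12 rad, at rest; amber and white jars' axes under 48.5 mm apart, faces parallel within 0.2 rad; green jar, measuring cylinder and big bottle upright, within 30 mm of their start (x of jar_amber_mid in the frame of tray_white between -0.072 and 0.072 m and y of jar_amber_mid in the frame of tray_white between -0.092 and 0.092 m and z of jar_amber_mid in the frame of tray_white between 0.03 and 0.042 m and angle between each of jar_amber_mid, jar_white_mid, film_black_mid, dropper_mid, film_white_mid, jar_green_mid, measure, jug's own z axis and vertical below 0.12 rad and linear speed of each of jar_amber, jar_white, film_black, dropper, film_white below 0.02 m/s and x of jar_white_mid in the frame of tray_white between -0.072 and 0.072 m and y of jar_white_mid in the frame of tray_white between -0.092 and 0.092 m and z of jar_white_mid in the frame of tray_white between 0.03 and 0.042 m and x of film_black_mid in the frame of tray_white between -0.072 and 0.072 m and y of film_black_mid in the frame of tray_white between -0.092 and 0.092 m and z of film_black_mid in the frame of tray_white between 0.025 and 0.037 m and x of dropper_mid in the frame of tray_grey between -0.072 and 0.072 m and y of dropper_mid in the frame of tray_grey between -0.092 and 0.092 m and z of dropper_mid in the frame of tray_grey between 0.037 and 0.049 m and x of film_white_mid in the frame of tray_grey between -0.072 and 0.072 m and y of film_white_mid in the frame of tray_grey between -0.092 and 0.092 m and z of film_white_mid in the frame of tray_grey between 0.025 and 0.037 m and horizontal distance between jar_amber_mid and jar_white_mid below 0.0485 m and (angle between the x axis of jar_amber_mid and the x axis of jar_white_mid, either way round below 0.2 rad or angle between the x axis of jar_amber_mid and the x axis of jar_white_mid, either way round between 0.8472 and 1.2472 rad) and distance of each of jar_green_mid, measure, jug from where it was at the start of the episode below 0.03 m); the robot touches nothing.
It fails at once if a bystander (green jar, measuring cylinder, big bottle) was pushed more than 30 mm or tipped (distance of any of jar_green_mid, measure, jug from where it was at the start of the episode above 0.03 m or angle between any of jar_green_mid, measure, jug's own z axis and vertical above 0.3 rad).
It also fails if it takes over 112 s, if anything falls off the work surface, if the arm or the gripper's body presses on something with over 40 N, if the wrist force passes 120 N, or if a joint passes its speed limit or range.

## Robot

A 6-joint arm with a two-finger parallel gripper is mounted at the origin on the work surface. World frame = base frame: x ahead of the robot, y to its left, z up, the work surface at z = 0. Lengths are in m, angles in rad, forces in N, time in s.
With the tool pointing down it reaches from about 0.35 to 0.975 m from the base axis. Payload 4.9 kg.
Tool frame: the origin (TCP) lies midway between the tips of the shut fingers; the grasp point (between the pads) lies 19 mm behind it; z points along the fingers, y is the line along which they close (so a half turn about z gives the same grasp; the last joint's range is limited). The gripper opens to 85 mm and grips with 20 to 120 N. Pads are 22 mm wide; open, the fingers measure 114 mm over their backs; the gripper's body (76 mm by 85 mm) begins 54 mm behind the grasp point. The pads swing forward as they close: fully open they stand 13 mm farther back than shut.
Start: joints at [1.146, 0.053, 1.613, -0, 1.476, -0.119], TCP at [0.188, 0.596, 0.21] pointing down, gripper open.
Joint ranges: [-3.01, 3.01], [-1.01, 2.22], [0.06, 2.58], [-1.02, 4.17], [0.09, 2.62], [-3.14, 3.14]. Speed limits (rad/s): [2.57, 2.57, 3.14, 3.14, 3.14, 3.14].

## Interface

Orientations are given as a rotation vector (axis times angle).
In Python, from station import ctrl gives the robot as it stands.
- The arm moves only by the tool carry_out, never from a script. Its argument "moves" is a list of rows, each an object of numbers: "x", "y", "z": the shift along the tool's x, y, z in units of 25 mm (1.0 is 25 mm); "turn": the turn about the tool's z in rad. In form: [{"x": .., "y": .., "z": .., "turn": ..}, ...]. A call has exactly 8 rows; each row shifts and turns the commanded pose from where the row before left it, along the tool's axes as they then stand; what a row does not reach is not made up. A row lasts 1/10 s, in which the tool goes at most 50 mm and 8.59 degrees, less where a joint would pass 70% of its speed; a pose out of reach is approached as far as the arm can. A call is refused whole if a number of a shift passes 1 or a number of a turn 0.15, either way. A call with a gripper value outside its range is refused whole. "grip" is the finger opening in mm, from 0 to 85.4, set as the call begins (left out, the last holds). The fingers move at their own pace and stop on an object; "newtons" is the grip in N (left out, the last holds). Time passes only in rows, so rows that do not move let the fingers close, or fill a call up. It gives the time, the measured TCP pose, the force, the opening and the grip force at its end, in the units of the state.
- ctrl.get_obs(): the state, without advancing time (a new reading comes with each control period).
- ctrl.get_image(name): name is "scene" or "top"; returns the picture (480x640x3 uint8, red, green, blue); there is no depth.
- ctrl.calibration(name): a dict with "fx", "fy", "cx", "cy" (pixels), "R" (3x3) and "t" (3): a world point X has camera coordinates R X + t. Camera axes: x right, y down, z forward; pixel columns grow to the right and rows downward; lengths in m; the calibration is good to about 2 mm. A picture is of the moment at which its call begins. calibration takes no time and is no camera call.
- ctrl.finish_job(): hands the job in; it is judged then, once.
Trained networks look in the newest picture that a camera, given by its name, has taken for a name from the list of things; names that differ only in an ending like _2 or _b are one class to them, and where a whole thing is asked for, a point or a joint stands for the part that bears it (a point fixed in the world has none). Each returns a list of dicts, best first, with "confidence" (0 to 1); they miss things now and then, are a little off and sometimes report something else, mostly with a low value. They report only what shows in the picture. A call takes as long as a camera call. They do not tell look-alikes from the thing itself.
- ctrl.look_for(camera, query): "rect" ([left, top, width, height] in pixels, round what is visible of it).
- ctrl.mark_of(camera, query): "pixel" ([column, row] in pixels: a listed point, or the origin of a listed thing).
The state is a dict: "t": time; "q": joint angles; "dq": joint speeds; "effort": joint torques, N m; "tool_pos": TCP position; "tool_rot": TCP orientation; "contact_force": force on the tool from outside, world axes, zero at the start; "wrist_torque": the same for the moment, N m; "opening": finger opening in m; "grip_force": force on a finger pad.
Only numpy, scipy, OpenCV 4.12 (cv2) and the standard library are available. Lean on these libraries where they do the work, as an engineer would, in place of code of your own. Each camera call takes 0.05 s, during which the arm holds its last target. There are 200 camera calls.

## Working session

There is one attempt and no reset: what is moved stays moved. The work goes in short steps, Python scripts to look and compute and a tool call to move; the robot and the scene stay as the last step left them, time stands still between calls to the robot, and variables do not carry over. Pictures are saved under pics/ and viewed, at most 14 in all, crops included, and the job is handed in when it is done.

Besides the shell and the picture viewer there is one more tool, called by a JSON object that holds its "fn" and its "kwargs". carry_out: Moves the arm, as the interface text tells. Its arguments: {"type":"object","properties":{"moves":{"type":"array"},"grip":{"type":"number"},"newtons":{"type":"number"}},"required":["moves"]}

```bash
mkdir -p pics; ls
python3 - <<'E'
from station import ctrl
import cv2
for n in("scene","top"):
    im=ctrl.get_image(n); cv2.imwrite(f"pics/{n}0.png",im[:,:,::-1])
    c=ctrl.calibration(n); print(n,c)
o=ctrl.get_obs();print(o["t"],o["tool_pos"],o["tool_rot"],o["opening"])
for q in["tray_white","tray_grey","jar_amber_mid","jar_white_mid","jar_green_mid","film_black_mid","film_white_mid","dropper_mid","measure","jug"]:
    print(q,[([round(v) for v in d["pixel"]],round(d["confidence"],2)) for d in ctrl.mark_of("top",q)])
E
```

```text
pics
scene {'fx': 590.1612698739297, 'fy': 590.1612698739297, 'cx': 324.84861173117196, 'cy': 249.80669081423443, 'R': array([[-0.82035511,  0.57167994, -0.01412581],
       [ 0.48010012,  0.67509855, -0.56013019],
       [-0.31067887, -0.46628747, -0.82828415]]), 't': array([ 0.48784157, -0.24358043,  1.39581238])}
top {'fx': 466.08898167100665, 'fy': 466.08898167100665, 'cx': 324.22007975074416, 'cy': 235.54620285219, 'R': array([[ 1.55880823e-03, -9.99931646e-01, -1.15876680e-02],
       [-9.84570167e-01,  4.92998458e-04, -1.74989552e-01],
       [ 1.74983303e-01,  1.16816474e-02, -9.84502099e-01]]), 't': array([-0.00526609,  0.60544003,  0.72775673])}
0.1 [0.18791894 0.59546595 0.20868842] [-4.78400833e-01 -3.10448847e+00  2.78962773e-03] 0.08521570197757557
tray_white [([500, 315], 0.92)]
tray_grey [([148, 309], 0.76)]
jar_amber_mid [([306, 398], 0.94), ([335, 103], 0.69), ([261, 229], 0.6)]
jar_white_mid [([383, 316], 0.94)]
jar_green_mid [([319, 232], 0.9)]
film_black_mid [([266, 308], 0.66)]
film_white_mid [([344, 143], 0.93), ([381, 234], 0.91)]
dropper_mid [([316, 313], 0.79)]
measure [([218, 181], 0.85)]
jug [([452, 176], 0.76)]
```

View pics/top0.png

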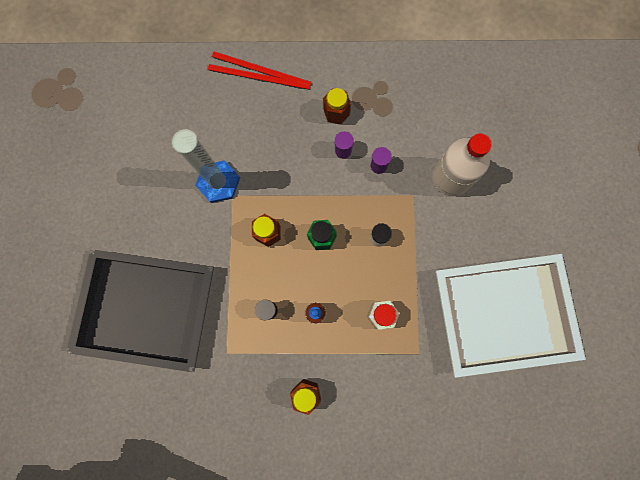

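View pics/scene0.png

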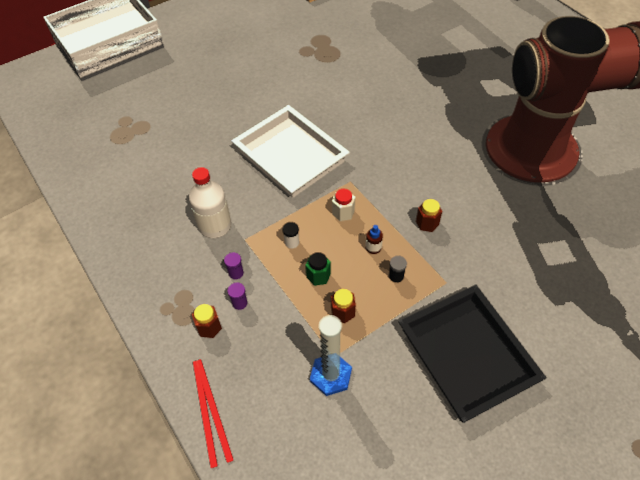

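Amber wanted: the leftmost on the mat at (265,229). White jar (385,315), green (321,235), black can, with grey lid (265,309), white can (381,234), dropper (315,313). White tray is at right, centre about (510,316), grey tray at left, about (142,311).

```bash
cat > h.py <<'E'
from station import ctrl
import numpy as np, cv2
from scipy.spatial.transform import Rotation as Ro
def ray(cam,p,z):
    c=ctrl.calibration(cam);R=c["R"];o=-R.T@c["t"]
    d=R.T@np.array([(p[0]-c["cx"])/c["fx"],(p[1]-c["cy"])/c["fy"],1.])
    return (o+d*(z-o[2])/d[2])[:2]
def proj(cam,X):
    c=ctrl.calibration(cam);P=np.atleast_2d(X)@c["R"].T+c["t"]
    return P[:,:2]/P[:,2:]*[c["fx"],c["fy"]]+[c["cx"],c["cy"]]
def hexa(x,y,yaw,z):
    a=yaw+np.pi/6+np.arange(6)*np.pi/3;r=.022/np.cos(np.pi/6)
    return np.c_[x+r*np.cos(a),y+r*np.sin(a),np.full(6,z)]
def axis():
    o=ctrl.get_obs();M=Ro.from_rotvec(o["tool_rot"]).as_matrix();return o,M
def goto(x,y,z,yaw=None,mod=np.pi):
    """remaining shift in tool axes units; yaw = wanted world angle of tool y axis"""
    o,M=axis();p=o["tool_pos"]
    cur=np.arctan2(M[1,1],M[0,1]);dt=0
    if yaw is not None: dt=-((yaw-cur+mod/2)%mod-mod/2)
    u=M.T@(np.array([x,y,z])-p)/.025
    print("t",round(o["t"],1),"tcp",p.round(4),"yYaw",round(np.degrees(cur),1),"units(before turn)",u.round(2),"turn",round(dt,3),"q6",round(o["q"][5],2),"open",round(o["opening"],4),"F",np.round(o["contact_force"],1),o["grip_force"])
E
python3 - <<'E'
from h import *
for n,z,q in [("amber",.031,"jar_amber_mid"),("white",.031,"jar_white_mid"),("green",.031,"jar_green_mid"),("fblack",.026,"film_black_mid"),("fwhite",.026,"film_white_mid"),("drop",.038,"dropper_mid")]:
    for cam in("top","scene"):
        print(n,cam,[(ray(cam,d["pixel"],z).round(4),round(d["confidence"],2)) for d in ctrl.mark_of(cam,q)])
for n,c in (("tw",[(436,270),(562,255),(585,359),(455,377)]),("tg",[(93,251),(214,266),(192,370),(69,352)])):
    P=np.array([ray("top",p,.032) for p in c]);print(n,P.round(3).tolist(),P.mean(0).round(4))
    for i,j in((0,1),(1,2),(2,3),(3,0)):
        d=P[j]-P[i];print(np.linalg.norm(d).round(3),np.degrees(np.arctan2(d[1],d[0])).round(1))
im=cv2.imread("pics/top0.png")
a=cv2.resize(im[200:260,235:315],None,fx=5,fy=5,interpolation=cv2.INTER_CUBIC);b=cv2.resize(im[285:345,345:425],None,fx=5,fy=5,interpolation=cv2.INTER_CUBIC)
cv2.imwrite("pics/crop.png",np.hstack([a,b]))
E
```

```text
amber top [(array([0.342, 0.024]), 0.94), (array([ 0.8537, -0.0242]), 0.69), (array([0.6212, 0.1043]), 0.6)]
amber scene [(array([ 0.8491, -0.0238]), 0.82), (array([0.3507, 0.0271]), 0.81), (array([0.6225, 0.1017]), 0.8)]
white top [(array([ 0.4723, -0.1026]), 0.94)]
white scene [(array([ 0.4707, -0.0994]), 0.67)]
green top [(array([0.6158, 0.0037]), 0.9)]
green scene [(array([0.618 , 0.0034]), 0.61)]
fblack top [(array([0.4851, 0.094 ]), 0.66)]
fblack scene [(array([0.4856, 0.1002]), 0.84)]
fwhite top [(array([ 0.7799, -0.0392]), 0.93), (array([ 0.6132, -0.1038]), 0.91)]
fwhite scene [(array([ 0.768 , -0.0337]), 0.92), (array([ 0.7452, -0.0969]), 0.88), (array([ 0.6143, -0.097 ]), 0.66)]
drop top [(array([0.478, 0.008]), 0.79)]
drop scene []
tw [[0.55, -0.194], [0.575, -0.409], [0.404, -0.431], [0.375, -0.218]] [ 0.4761 -0.3132]
0.216 -83.2
0.173 -172.5
0.215 97.7
0.176 7.8
tg [[0.582, 0.394], [0.557, 0.183], [0.385, 0.212], [0.413, 0.419]] [0.4842 0.302 ]
0.212 -97.0
0.174 170.5
0.208 82.2
0.171 -8.4
```

View pics/crop.png

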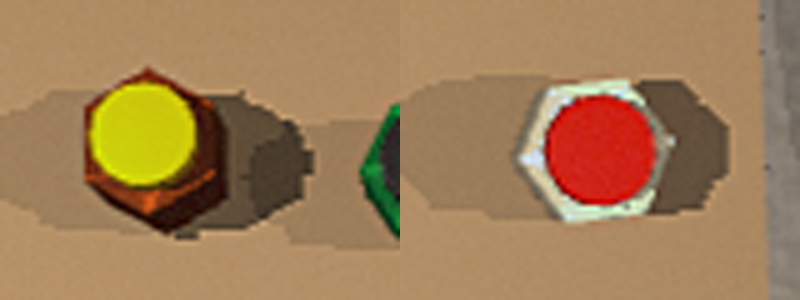

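Amber has a face normal close to world y (yaw ≈ 91°). The white jar's face normals are about 5.5° and 65.5°. The trays' yaw is about +7.5° (white) and −8° (grey).

```bash
python3 - <<'E'
s=open("h.py").read()
s=s.replace('u=M.T@(np','M=M@Ro.from_rotvec([0,0,dt]).as_matrix();u=M.T@(np').replace("before","after")
open("h.py","w").write(s)
E
python3 - <<'E'
from h import *
print("amber",ray("top",(265,228),.048),"white",ray("top",(384.2,315),.048),"drop cap",ray("top",(315.5,313),.06), "fw lid",ray("top",(381.5,233.5),.052),"fb lid",ray("top",(265.5,309.5),.052))
goto(.472,-.102,.13,np.radians(65.5))
E
```

```text
amber [0.61943602 0.09552615] white [ 0.47436026 -0.1031886 ] drop cap [0.47729238 0.00885823] fw lid [ 0.60912239 -0.10102595] fb lid [0.48291099 0.09090653]
t 1.2 tcp [0.1882 0.596  0.2098] yYaw 72.5 units(after turn) [-21.91 -20.7    3.19] turn 0.122 q6 -0.12 open 0.0854 F [0.4 0.2 0.2] 0.0
```

{"fn": "carry_out", "kwargs": {"moves": [{"x": 0,"y": 0,"z": 0,"turn": 0.12},{"x": -0.95,"y": -0.9,"z": 0,"turn": 0},{"x": -0.95,"y": -0.9,"z": 0,"turn": 0},{"x": -0.95,"y": -0.9,"z": 0,"turn": 0},{"x": -0.95,"y": -0.9,"z": 0,"turn": 0},{"x": -0.95,"y": -0.9,"z": 0,"turn": 0},{"x": -0.95,"y": -0.9,"z": 0,"turn": 0},{"x": -0.95,"y": -0.9,"z": 0,"turn": 0}], "grip": 75, "newtons": 40}}

```text
t: 2.0
tool_pos: [0.2748, 0.3827, 0.2099]
tool_rot: [0.663, 3.07, 0.0]
contact_force: [-0.1, 0.5, 0.8]
opening: 0.0749
grip_force: 0.0
```

{"fn": "carry_out", "kwargs": {"moves": [{"x": -0.95,"y": -0.9,"z": 0,"turn": 0},{"x": -0.95,"y": -0.9,"z": 0,"turn": 0},{"x": -0.95,"y": -0.9,"z": 0,"turn": 0},{"x": -0.95,"y": -0.9,"z": 0,"turn": 0},{"x": -0.95,"y": -0.9,"z": 0,"turn": 0},{"x": -0.95,"y": -0.9,"z": 0,"turn": 0},{"x": -0.95,"y": -0.9,"z": 0,"turn": 0},{"x": -0.95,"y": -0.9,"z": 0,"turn": 0}]}}

```text
t: 2.8
tool_pos: [0.3735, 0.1402, 0.2101]
tool_rot: [0.664, 3.07, 0.001]
contact_force: [0.2, 0.2, 0.1]
opening: 0.0751
grip_force: 0.0
```

```bash
python3 -c "
from h import *
goto(.4735,-.1025,.012,np.radians(65.5))"
```

```text
t 2.8 tcp [0.3735 0.1402 0.2101] yYaw 65.6 units(after turn) [-7.66 -7.18  7.93] turn 0.002 q6 -0.97 open 0.0751 F [0.2 0.2 0.1] 0.0
```

{"fn": "carry_out", "kwargs": {"moves": [{"x": -0.96,"y": -0.9,"z": 0.3},{"x": -0.96,"y": -0.9,"z": 0.3},{"x": -0.96,"y": -0.9,"z": 0.4},{"x": -0.96,"y": -0.9,"z": 0.5},{"x": -0.96,"y": -0.9,"z": 0.5},{"x": -0.96,"y": -0.9,"z": 0.5},{"x": -0.96,"y": -0.9,"z": 0.5},{"x": -0.94,"y": -0.88,"z": 0.5}]}}

```text
validation failed for argument at $.mo...
```

Run:
```python
from h import *
goto(.4735,-.1025,.012,np.radians(65.5))
cv2.imwrite("pics/top1.png",ctrl.get_image("top")[180:380,240:460,::-1].repeat(3,0).repeat(3,1))
```

```text
t 2.8 tcp [0.3735 0.1402 0.2101] yYaw 65.6 units(after turn) [-7.66 -7.18  7.93] turn 0.002 q6 -0.97 open 0.0751 F [0.2 0.2 0.1] 0.0
```

View pics/top1.png

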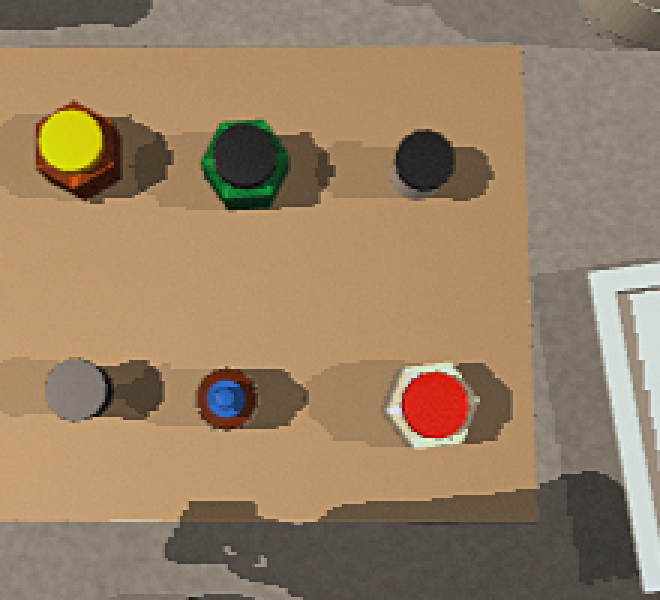

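The move was refused because each row needs all four numbers. The picture shows the stock untouched, with the white jar centred near (384,314) in full-image pixels.

{"fn": "carry_out", "kwargs": {"moves": [{"x": -0.96,"y": -0.9,"z": 0.3,"turn": 0},{"x": -0.96,"y": -0.9,"z": 0.3,"turn": 0},{"x": -0.96,"y": -0.9,"z": 0.4,"turn": 0},{"x": -0.96,"y": -0.9,"z": 0.5,"turn": 0},{"x": -0.96,"y": -0.9,"z": 0.5,"turn": 0},{"x": -0.96,"y": -0.9,"z": 0.5,"turn": 0},{"x": -0.96,"y": -0.9,"z": 0.5,"turn": 0},{"x": -0.94,"y": -0.88,"z": 0.5,"turn": 0}]}}

```text
t: 3.65
tool_pos: [0.4739, -0.1024, 0.122]
tool_rot: [0.664, 3.07, 0.0]
contact_force: [-0.8, 0.7, 0.1]
opening: 0.0748
grip_force: 0.0
```

{"fn": "carry_out", "kwargs": {"moves": [{"x": 0,"y": 0,"z": 0.7,"turn": 0},{"x": 0,"y": 0,"z": 0.7,"turn": 0},{"x": 0,"y": 0,"z": 0.7,"turn": 0},{"x": 0,"y": 0,"z": 0.7,"turn": 0},{"x": 0,"y": 0,"z": 0.6,"turn": 0},{"x": 0,"y": 0,"z": 0.5,"turn": 0},{"x": 0,"y": 0,"z": 0.4,"turn": 0},{"x": 0,"y": 0,"z": 0.13,"turn": 0}]}}

```text
t: 4.45
tool_pos: [0.4728, -0.1008, 0.0105]
tool_rot: [-0.663, -3.069, -0.0]
contact_force: [-0.1, 0.6, -0.4]
opening: 0.0747
grip_force: 0.0
```

{"fn": "carry_out", "kwargs": {"moves": [{"x": 0,"y": 0,"z": 0,"turn": 0},{"x": 0,"y": 0,"z": 0,"turn": 0},{"x": 0,"y": 0,"z": 0,"turn": 0},{"x": 0,"y": 0,"z": 0,"turn": 0},{"x": 0,"y": 0,"z": 0,"turn": 0},{"x": 0,"y": 0,"z": 0,"turn": 0},{"x": 0,"y": 0,"z": 0,"turn": 0},{"x": 0,"y": 0,"z": 0,"turn": 0}], "grip": 30}}

```text
t: 5.25
tool_pos: [0.4744, -0.1015, 0.0126]
tool_rot: [0.663, 3.069, -0.0]
contact_force: [0.1, -0.3, 5.8]
opening: 0.0427
grip_force: 41.5
```

Run:
```python
from h import *
goto(.46,-.345,.122,np.radians(90))
cv2.imwrite("pics/s2.png",ctrl.get_image("scene")[120:320,230:470,::-1].repeat(3,0).repeat(3,1))
```

```text
t 5.2 tcp [ 0.4744 -0.1015  0.0126] yYaw 65.6 units(after turn) [ 0.57 -9.74 -4.37] turn -0.426 q6 -1.51 open 0.0427 F [ 0.1 -0.3  5.8] 41.52874577790499
```

View pics/s2.png

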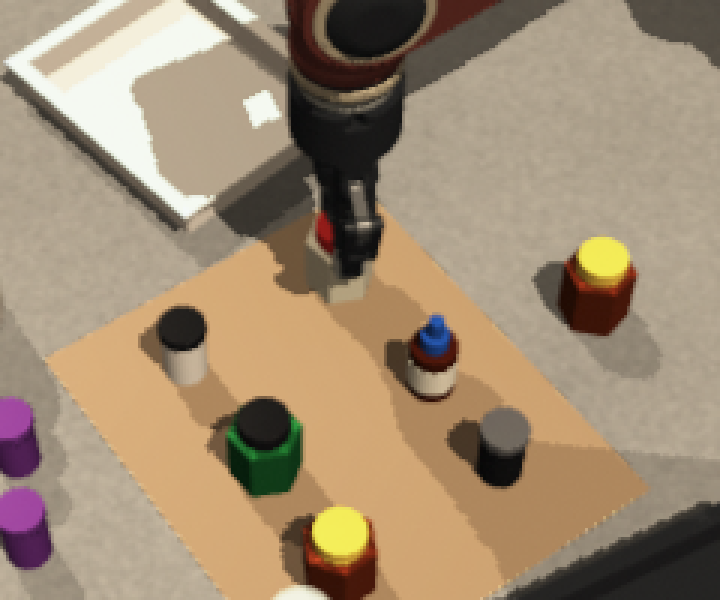

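The white jar is held on its flats: the opening is 42.7 mm, and the picture shows the fingers round it at about (345,215) in the full frame.

{"fn": "carry_out", "kwargs": {"moves": [{"x": 0,"y": 0,"z": -0.6,"turn": 0},{"x": 0,"y": 0,"z": -0.9,"turn": 0},{"x": 0,"y": 0,"z": -1,"turn": 0},{"x": 0,"y": 0,"z": -1,"turn": 0},{"x": 0,"y": 0,"z": -0.87,"turn": 0},{"x": 0,"y": 0,"z": 0,"turn": -0.142},{"x": 0,"y": 0,"z": 0,"turn": -0.142},{"x": 0,"y": 0,"z": 0,"turn": -0.142}]}}

```text
t: 6.1
tool_pos: [0.4726, -0.1008, 0.1199]
tool_rot: [0.01, -3.14, -0.001]
contact_force: [0.2, -0.4, -1.4]
opening: 0.0432
grip_force: 41.0
```

{"fn": "carry_out", "kwargs": {"moves": [{"x": 0.07,"y": -0.8,"z": 0,"turn": 0},{"x": 0.07,"y": -1,"z": 0,"turn": 0},{"x": 0.07,"y": -1,"z": 0,"turn": 0},{"x": 0.07,"y": -1,"z": 0,"turn": 0},{"x": 0.07,"y": -1,"z": 0,"turn": 0},{"x": 0.07,"y": -1,"z": 0,"turn": 0},{"x": 0.07,"y": -1,"z": 0,"turn": 0},{"x": 0.07,"y": -1,"z": 0,"turn": 0}]}}

```text
t: 6.9
tool_pos: [0.4585, -0.2964, 0.1194]
tool_rot: [0.0, -3.14, -0.003]
contact_force: [-0.0, 0.2, -0.9]
opening: 0.043
grip_force: 41.1
```

{"fn": "carry_out", "kwargs": {"moves": [{"x": 0,"y": -1,"z": 0,"turn": 0},{"x": 0,"y": -0.7,"z": 0,"turn": 0},{"x": 0,"y": -0.2,"z": 0.2,"turn": 0},{"x": 0,"y": 0,"z": 0.6,"turn": 0},{"x": 0,"y": 0,"z": 0.7,"turn": 0},{"x": 0,"y": 0,"z": 0.6,"turn": 0},{"x": 0,"y": 0,"z": 0.4,"turn": 0},{"x": 0,"y": 0,"z": 0,"turn": 0}]}}

```text
t: 7.7
tool_pos: [0.4582, -0.3417, 0.0555]
tool_rot: [0.001, -3.138, -0.005]
contact_force: [-0.2, 0.2, -0.9]
opening: 0.0431
grip_force: 41.1
```

Run:
```python
from h import *
goto(.46,-.345,.0185,np.radians(90))
cv2.imwrite("pics/s3.png",ctrl.get_image("scene")[60:260,180:420,::-1].repeat(3,0).repeat(3,1))
```

```text
t 7.7 tcp [ 0.4582 -0.3417  0.0555] yYaw 90.1 units(after turn) [-0.08 -0.14  1.48] turn 0.001 q6 -2.34 open 0.0431 F [-0.2  0.2 -0.9] 41.10120775178075
```

View pics/s3.png

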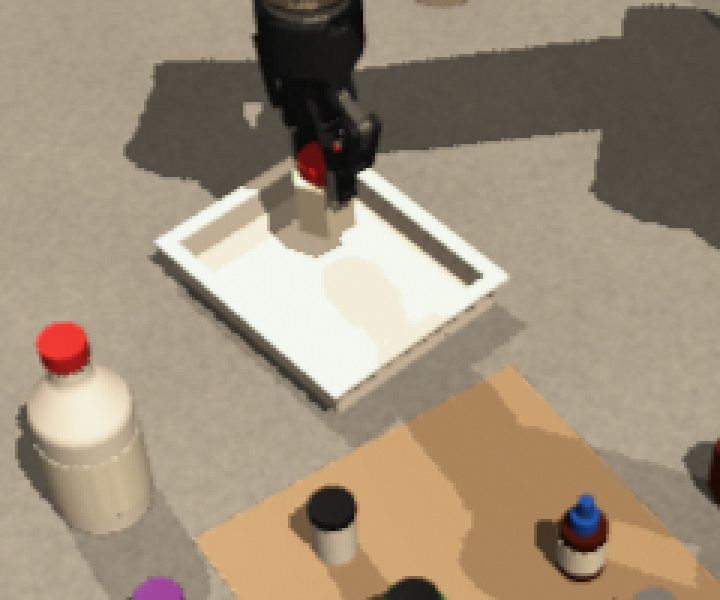

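The white jar hangs upright inside the white tray, clear of the walls. Next I lower it, release and retreat.

{"fn": "carry_out", "kwargs": {"moves": [{"x": 0,"y": 0,"z": 0.5,"turn": 0},{"x": 0,"y": 0,"z": 0.4,"turn": 0},{"x": 0,"y": 0,"z": 0.3,"turn": 0},{"x": 0,"y": 0,"z": 0.2,"turn": 0},{"x": 0,"y": 0,"z": 0.08,"turn": 0},{"x": 0,"y": 0,"z": 0,"turn": 0},{"x": 0,"y": 0,"z": 0,"turn": 0},{"x": 0,"y": 0,"z": 0,"turn": 0}]}}

```text
t: 8.55
tool_pos: [0.4598, -0.3439, 0.0219]
tool_rot: [-0.0, 3.141, -0.001]
contact_force: [-0.2, 1.0, -2.6]
opening: 0.0427
grip_force: 41.2
```

{"fn": "carry_out", "kwargs": {"moves": [{"x": 0,"y": 0,"z": 0,"turn": 0},{"x": 0,"y": 0,"z": 0,"turn": 0},{"x": 0,"y": 0,"z": 0,"turn": 0},{"x": 0,"y": 0,"z": 0,"turn": 0},{"x": 0,"y": 0,"z": 0,"turn": 0},{"x": 0,"y": 0,"z": -0.6,"turn": 0},{"x": 0,"y": 0,"z": -0.8,"turn": 0},{"x": 0,"y": 0,"z": -0.8,"turn": 0}], "grip": 58}}

```text
t: 9.35
tool_pos: [0.4596, -0.3436, 0.0778]
tool_rot: [-0.0, 3.141, -0.0]
contact_force: [1.5, 0.2, 0.1]
opening: 0.0577
grip_force: 0.0
```

Run:
```python
from h import *
goto(.621,.099,.122,np.radians(91))
```

```text
t 9.3 tcp [ 0.4596 -0.3436  0.0778] yYaw 90.0 units(after turn) [-6.77 17.59 -1.77] turn -0.017 q6 -2.34 open 0.0577 F [1.5 0.2 0.1] 0.0
```

{"fn": "carry_out", "kwargs": {"moves": [{"x": 0,"y": 0,"z": -0.9,"turn": -0.017},{"x": 0,"y": 0.4,"z": -0.9,"turn": 0},{"x": -0.37,"y": 0.96,"z": 0,"turn": 0},{"x": -0.37,"y": 0.96,"z": 0,"turn": 0},{"x": -0.37,"y": 0.96,"z": 0,"turn": 0},{"x": -0.37,"y": 0.96,"z": 0,"turn": 0},{"x": -0.37,"y": 0.96,"z": 0,"turn": 0},{"x": -0.37,"y": 0.96,"z": 0,"turn": 0}], "grip": 75}}

```text
t: 10.15
tool_pos: [0.5129, -0.1878, 0.1227]
tool_rot: [-0.027, 3.14, -0.001]
contact_force: [-0.3, -0.0, 0.1]
opening: 0.0753
grip_force: 0.0
```

{"fn": "carry_out", "kwargs": {"moves": [{"x": -0.37,"y": 0.96,"z": 0,"turn": 0},{"x": -0.37,"y": 0.96,"z": 0,"turn": 0},{"x": -0.37,"y": 0.96,"z": 0,"turn": 0},{"x": -0.37,"y": 0.96,"z": 0,"turn": 0},{"x": -0.37,"y": 0.96,"z": 0,"turn": 0},{"x": -0.37,"y": 0.96,"z": 0,"turn": 0},{"x": -0.37,"y": 0.96,"z": 0,"turn": 0},{"x": -0.37,"y": 0.96,"z": 0,"turn": 0}]}}

```text
t: 10.95
tool_pos: [0.5837, 0.0056, 0.1227]
tool_rot: [-0.027, 3.14, -0.0]
contact_force: [1.0, -0.4, 0.2]
opening: 0.0749
grip_force: 0.0
```

{"fn": "carry_out", "kwargs": {"moves": [{"x": -0.37,"y": 0.96,"z": 0,"turn": 0},{"x": -0.37,"y": 0.96,"z": 0,"turn": 0},{"x": -0.37,"y": 0.96,"z": 0,"turn": 0},{"x": -0.37,"y": 0.87,"z": 0,"turn": 0},{"x": -0.11,"y": 0,"z": 0,"turn": 0},{"x": 0,"y": 0,"z": 0,"turn": 0},{"x": 0,"y": 0,"z": 0.4,"turn": 0},{"x": 0,"y": 0,"z": 0.4,"turn": 0}]}}

```text
t: 11.75
tool_pos: [0.6211, 0.0981, 0.101]
tool_rot: [-0.025, 3.141, -0.0]
contact_force: [-0.3, -0.5, -0.0]
opening: 0.075
grip_force: 0.0
```

Run:
```python
from h import *
goto(.621,.099,.012,np.radians(91))
im=ctrl.get_image("top");P=np.hstack([im[270:390,425:595].repeat(2,0).repeat(2,1),im[180:300,200:370].repeat(2,0).repeat(2,1)])
cv2.imwrite("pics/t4.png",P[:,:,::-1])
```

```text
t 11.8 tcp [0.6211 0.0981 0.101 ] yYaw 90.9 units(after turn) [0.   0.04 3.56] turn -0.001 q6 -1.55 open 0.075 F [-0.3 -0.5 -0. ] 0.0
```

View pics/t4.png

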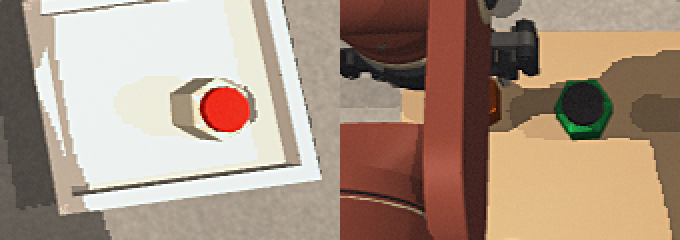

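The white jar stands upright in the tray, its lid at about (537,325). The gripper is over the amber jar and there is room to the green one. Now I grasp it.

{"fn": "carry_out", "kwargs": {"moves": [{"x": 0,"y": 0,"z": 0.6,"turn": 0},{"x": 0,"y": 0,"z": 0.7,"turn": 0},{"x": 0,"y": 0,"z": 0.7,"turn": 0},{"x": 0,"y": 0,"z": 0.6,"turn": 0},{"x": 0,"y": 0,"z": 0.5,"turn": 0},{"x": 0,"y": 0,"z": 0.3,"turn": 0},{"x": 0,"y": 0,"z": 0.1,"turn": 0},{"x": 0,"y": 0,"z": 0,"turn": 0}]}}

```text
t: 12.6
tool_pos: [0.6212, 0.099, 0.0137]
tool_rot: [0.027, -3.141, 0.0]
contact_force: [0.5, -0.3, 0.1]
opening: 0.0749
grip_force: 0.0
```

{"fn": "carry_out", "kwargs": {"moves": [{"x": 0,"y": 0,"z": 0,"turn": 0},{"x": 0,"y": 0,"z": 0,"turn": 0},{"x": 0,"y": 0,"z": 0,"turn": 0},{"x": 0,"y": 0,"z": 0,"turn": 0},{"x": 0,"y": 0,"z": 0,"turn": 0},{"x": 0,"y": 0,"z": 0,"turn": 0},{"x": 0,"y": 0,"z": 0,"turn": 0},{"x": 0,"y": 0,"z": 0,"turn": 0}], "grip": 30}}

```text
t: 13.4
tool_pos: [0.6222, 0.099, 0.0151]
tool_rot: [-0.027, 3.139, 0.0]
contact_force: [0.0, -0.1, 5.1]
opening: 0.043
grip_force: 42.0
```

Run:
```python
from h import *
print(ray("top",(537.5,325),.067),ray("top",(537.2,324.6),.067))
for q in("top","scene"):print([ray(q,d["pixel"],.036) for d in ctrl.mark_of(q,"jar_white_mid")[:1]])
goto(.502,-.320,.122,np.radians(90))
```

```text
[ 0.45896926 -0.34310081] [ 0.45959078 -0.34267669]
[array([ 0.46227009, -0.34179001])]
[array([ 0.4340918 , -0.37256695])]
t 13.5 tcp [0.6222 0.099  0.0151] yYaw 91.0 units(after turn) [  4.8  -16.76  -4.29] turn 0.017 q6 -1.55 open 0.0431 F [ 0.1 -0.6  5.5] 42.049554381519556
```

{"fn": "carry_out", "kwargs": {"moves": [{"x": 0,"y": 0,"z": -0.6,"turn": 0.017},{"x": 0,"y": 0,"z": -0.9,"turn": 0},{"x": 0,"y": 0,"z": -1,"turn": 0},{"x": 0,"y": 0,"z": -1,"turn": 0},{"x": 0,"y": 0,"z": -0.8,"turn": 0},{"x": 0.1,"y": -0.5,"z": 0,"turn": 0},{"x": 0.3,"y": -1,"z": 0,"turn": 0},{"x": 0.3,"y": -1,"z": 0,"turn": 0}]}}

```text
t: 14.3
tool_pos: [0.6021, 0.0354, 0.1197]
tool_rot: [0.001, -3.139, 0.0]
contact_force: [-0.0, -0.2, -1.1]
opening: 0.0428
grip_force: 41.4
```

{"fn": "carry_out", "kwargs": {"moves": [{"x": 0.3,"y": -1,"z": 0,"turn": 0},{"x": 0.3,"y": -1,"z": 0,"turn": 0},{"x": 0.3,"y": -1,"z": 0,"turn": 0},{"x": 0.3,"y": -1,"z": 0,"turn": 0},{"x": 0.3,"y": -1,"z": 0,"turn": 0},{"x": 0.3,"y": -1,"z": 0,"turn": 0},{"x": 0.3,"y": -1,"z": 0,"turn": 0},{"x": 0.3,"y": -1,"z": 0,"turn": 0}]}}

```text
t: 15.1
tool_pos: [0.5416, -0.1646, 0.1194]
tool_rot: [-0.001, -3.138, -0.002]
contact_force: [-0.6, 0.6, -1.4]
opening: 0.0429
grip_force: 41.4
```

{"fn": "carry_out", "kwargs": {"moves": [{"x": 0.3,"y": -1,"z": 0,"turn": 0},{"x": 0.3,"y": -1,"z": 0,"turn": 0},{"x": 0.3,"y": -1,"z": 0,"turn": 0},{"x": 0.3,"y": -1,"z": 0,"turn": 0},{"x": 0.3,"y": -1,"z": 0,"turn": 0},{"x": 0.2,"y": -0.8,"z": 0,"turn": 0},{"x": 0,"y": -0.4,"z": 0,"turn": 0},{"x": 0,"y": 0,"z": 0,"turn": 0}]}}

```text
t: 15.9
tool_pos: [0.5002, -0.3192, 0.1201]
tool_rot: [-0.003, -3.14, -0.002]
contact_force: [0.8, 0.4, -0.5]
opening: 0.0434
grip_force: 41.4
```

Run:
```python
from h import *
goto(.5035,-.3185,.022,np.radians(90))
```

```text
t 15.9 tcp [ 0.5002 -0.3192  0.1201] yYaw 89.9 units(after turn) [-0.14  0.03  3.92] turn -0.002 q6 -2.26 open 0.0434 F [ 0.8  0.4 -0.5] 41.36542794469278
```

{"fn": "carry_out", "kwargs": {"moves": [{"x": -0.15,"y": 0.03,"z": 0,"turn": 0},{"x": 0,"y": 0,"z": 0.6,"turn": 0},{"x": 0,"y": 0,"z": 0.8,"turn": 0},{"x": 0,"y": 0,"z": 0.8,"turn": 0},{"x": 0,"y": 0,"z": 0.7,"turn": 0},{"x": 0,"y": 0,"z": 0.5,"turn": 0},{"x": 0,"y": 0,"z": 0.3,"turn": 0},{"x": 0,"y": 0,"z": 0.1,"turn": 0}]}}

```text
t: 16.7
tool_pos: [0.5046, -0.3169, 0.0251]
tool_rot: [0.001, -3.14, -0.002]
contact_force: [-1.1, -0.2, -1.2]
opening: 0.0428
grip_force: 41.4
```

Run:
```python
from h import *
goto(.460+.0445*.866,-.3435+.0445*.5,.021,np.radians(90))
im=np.hstack([ctrl.get_image("top")[270:370,465:585].repeat(3,0).repeat(3,1),ctrl.get_image("scene")[80:180,230:350].repeat(3,0).repeat(3,1)])
cv2.imwrite("pics/t5.png",im[:,:,::-1])
```

```text
t 16.7 tcp [ 0.5046 -0.3169  0.0251] yYaw 90.0 units(after turn) [ 0.24 -0.17  0.16] turn 0.001 q6 -2.26 open 0.0428 F [-1.1 -0.2 -1.2] 41.39304789947346
```

View pics/t5.png

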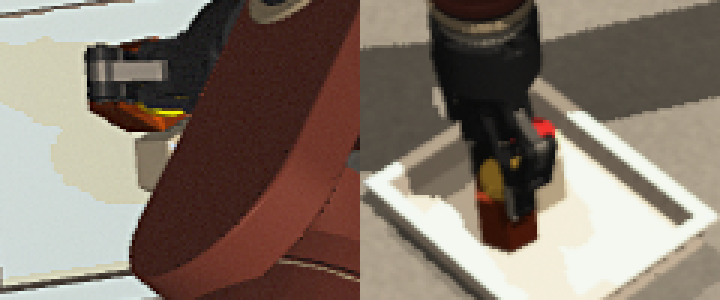

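The amber jar hovers just beside the white one. I slide it in along the face normal, lower it and let go.

{"fn": "carry_out", "kwargs": {"moves": [{"x": 0.1,"y": -0.06,"z": 0.06,"turn": 0},{"x": 0.1,"y": -0.06,"z": 0.06,"turn": 0},{"x": 0.08,"y": -0.05,"z": 0.02,"turn": 0},{"x": 0.05,"y": -0.03,"z": 0,"turn": 0},{"x": 0,"y": 0,"z": 0,"turn": 0},{"x": 0,"y": 0,"z": 0,"turn": 0},{"x": 0,"y": 0,"z": 0,"turn": 0},{"x": 0,"y": 0,"z": 0,"turn": 0}]}}

```text
t: 17.6
tool_pos: [0.4966, -0.3227, 0.0227]
tool_rot: [0.0, -3.141, -0.0]
contact_force: [-0.8, -0.2, -1.4]
opening: 0.043
grip_force: 41.4
```

{"fn": "carry_out", "kwargs": {"moves": [{"x": 0,"y": 0,"z": 0,"turn": 0},{"x": 0,"y": 0,"z": 0,"turn": 0},{"x": 0,"y": 0,"z": 0,"turn": 0},{"x": 0,"y": 0,"z": 0,"turn": 0},{"x": 0,"y": 0,"z": 0,"turn": 0},{"x": 0,"y": 0,"z": -0.4,"turn": 0},{"x": 0,"y": 0,"z": -0.8,"turn": 0},{"x": 0,"y": 0,"z": -0.8,"turn": 0}], "grip": 56}}

```text
t: 18.4
tool_pos: [0.4966, -0.3227, 0.0737]
tool_rot: [0.0, -3.141, -0.001]
contact_force: [0.8, -0.9, -0.6]
opening: 0.0558
grip_force: 0.0
```

{"fn": "carry_out", "kwargs": {"moves": [{"x": 0,"y": 0,"z": -1,"turn": 0},{"x": 0,"y": 0.4,"z": -1,"turn": 0},{"x": 0,"y": 1,"z": 0,"turn": 0},{"x": 0,"y": 1,"z": 0,"turn": 0},{"x": 0,"y": 1,"z": 0,"turn": 0},{"x": 0,"y": 1,"z": 0,"turn": 0},{"x": 0,"y": 1,"z": 0,"turn": 0},{"x": 0,"y": 1,"z": 0,"turn": 0}]}}

```text
t: 19.2
tool_pos: [0.4968, -0.1619, 0.1238]
tool_rot: [-0.0, 3.141, -0.001]
contact_force: [-0.5, -1.0, 0.6]
opening: 0.056
grip_force: 0.0
```

{"fn": "carry_out", "kwargs": {"moves": [{"x": 0,"y": 1,"z": 0,"turn": 0},{"x": 0,"y": 1,"z": 0,"turn": 0},{"x": 0,"y": 1,"z": 0,"turn": 0},{"x": 0,"y": 1,"z": 0,"turn": 0},{"x": 0,"y": 1,"z": 0,"turn": 0},{"x": 0,"y": 1,"z": 0,"turn": 0},{"x": 0,"y": 1,"z": 0,"turn": 0},{"x": 0,"y": 1,"z": 0,"turn": 0}]}}

```text
t: 20.0
tool_pos: [0.4968, 0.0382, 0.1238]
tool_rot: [-0.0, 3.14, -0.0]
contact_force: [0.2, -0.3, -0.4]
opening: 0.056
grip_force: 0.0
```

Run:
```python
from h import *
goto(.484,.095,.013,np.radians(90))
im=np.hstack([ctrl.get_image("top")[270:370,465:585].repeat(3,0).repeat(3,1),ctrl.get_image("scene")[80:180,230:350].repeat(3,0).repeat(3,1)])
cv2.imwrite("pics/t6.png",im[:,:,::-1])
```

```text
t 20.0 tcp [0.4968 0.0382 0.1238] yYaw 90.0 units(after turn) [0.52 2.27 4.43] turn 0.0 q6 -1.64 open 0.056 F [ 0.2 -0.3 -0.4] 0.0
```

View pics/t6.png

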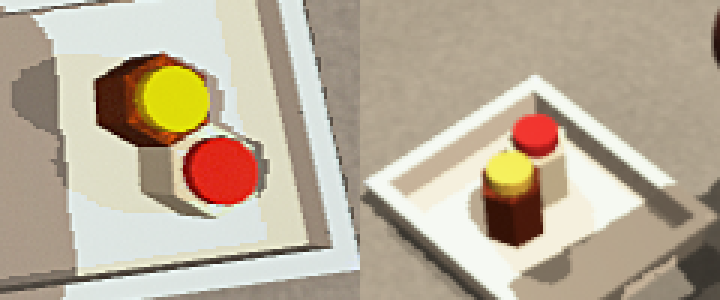

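The jars stand face to face in the tray, lids at about (524,303) and (539,327). Now the black film can.

{"fn": "carry_out", "kwargs": {"moves": [{"x": 0.2,"y": 1,"z": 0,"turn": 0},{"x": 0.2,"y": 0.8,"z": 0.3,"turn": 0},{"x": 0.12,"y": 0.47,"z": 0.6,"turn": 0},{"x": 0,"y": 0,"z": 0.8,"turn": 0},{"x": 0,"y": 0,"z": 0.9,"turn": 0},{"x": 0,"y": 0,"z": 0.9,"turn": 0},{"x": 0,"y": 0,"z": 0.6,"turn": 0},{"x": 0,"y": 0,"z": 0.3,"turn": 0}]}}

```text
t: 20.9
tool_pos: [0.482, 0.0933, 0.0104]
tool_rot: [-0.0, -3.138, 0.001]
contact_force: [0.8, 0.7, 0.3]
opening: 0.0564
grip_force: 0.0
```

{"fn": "carry_out", "kwargs": {"moves": [{"x": 0,"y": 0,"z": 0,"turn": 0},{"x": 0,"y": 0,"z": 0,"turn": 0},{"x": 0,"y": 0,"z": 0,"turn": 0},{"x": 0,"y": 0,"z": 0,"turn": 0},{"x": 0,"y": 0,"z": 0,"turn": 0},{"x": 0,"y": 0,"z": 0,"turn": 0},{"x": 0,"y": 0,"z": 0,"turn": 0},{"x": 0,"y": 0,"z": 0,"turn": 0}], "grip": 15, "newtons": 25}}

```text
t: 21.7
tool_pos: [0.4837, 0.094, 0.0128]
tool_rot: [-0.0, 3.141, 0.0]
contact_force: [1.0, 0.1, -0.2]
opening: 0.0328
grip_force: 24.8
```

Run:
```python
from h import *
a=ray("top",(523.7,303),.067);b=ray("top",(538.7,327),.067);print(a,b,np.linalg.norm(a-b))
goto(.445,-.265,.115,np.radians(90))
```

```text
[ 0.49344435 -0.32387006] [ 0.45586373 -0.34474717] 0.04299019299146941
t 21.7 tcp [0.4837 0.094  0.0128] yYaw 90.0 units(after turn) [  1.55 -14.36  -4.09] turn 0.0 q6 -1.53 open 0.0328 F [ 1.   0.1 -0.2] 24.83130544424057
```

{"fn": "carry_out", "kwargs": {"moves": [{"x": 0,"y": 0,"z": -0.6,"turn": 0},{"x": 0,"y": 0,"z": -0.9,"turn": 0},{"x": 0,"y": 0,"z": -1,"turn": 0},{"x": 0,"y": 0,"z": -1,"turn": 0},{"x": 0,"y": -0.2,"z": -0.6,"turn": 0},{"x": 0.1,"y": -0.76,"z": 0,"turn": 0},{"x": 0.1,"y": -1,"z": 0,"turn": 0},{"x": 0.1,"y": -1,"z": 0,"turn": 0}]}}

```text
t: 22.5
tool_pos: [0.4758, 0.0191, 0.1151]
tool_rot: [0.002, -3.141, 0.0]
contact_force: [0.9, -0.5, -0.6]
opening: 0.0328
grip_force: 24.9
```

{"fn": "carry_out", "kwargs": {"moves": [{"x": 0.1,"y": -1,"z": 0,"turn": 0},{"x": 0.1,"y": -1,"z": 0,"turn": 0},{"x": 0.1,"y": -1,"z": 0,"turn": 0},{"x": 0.1,"y": -1,"z": 0,"turn": 0},{"x": 0.1,"y": -1,"z": 0,"turn": 0},{"x": 0.1,"y": -1,"z": 0,"turn": 0},{"x": 0.1,"y": -1,"z": 0,"turn": 0},{"x": 0.1,"y": -1,"z": 0,"turn": 0}]}}

```text
t: 23.3
tool_pos: [0.4555, -0.1812, 0.1148]
tool_rot: [-0.0, -3.141, -0.0]
contact_force: [0.4, -0.0, -0.1]
opening: 0.0326
grip_force: 24.9
```

{"fn": "carry_out", "kwargs": {"moves": [{"x": 0.2,"y": -1,"z": 0,"turn": 0},{"x": 0.2,"y": -1,"z": 0,"turn": 0},{"x": 0.05,"y": -0.8,"z": 0,"turn": 0},{"x": 0,"y": -0.6,"z": 0,"turn": 0},{"x": 0,"y": 0,"z": 0,"turn": 0},{"x": 0,"y": 0,"z": 0.7,"turn": 0},{"x": 0,"y": 0,"z": 0.8,"turn": 0},{"x": 0,"y": 0,"z": 0.8,"turn": 0}]}}

```text
t: 24.1
tool_pos: [0.4452, -0.2642, 0.0572]
tool_rot: [-0.002, 3.141, 0.0]
contact_force: [0.1, -0.2, -1.0]
opening: 0.0331
grip_force: 24.9
```

Run:
```python
from h import *
goto(.445,-.265,.019,np.radians(90))
```

```text
t 24.1 tcp [ 0.4452 -0.2642  0.0572] yYaw 90.1 units(after turn) [ 0.01 -0.03  1.53] turn 0.001 q6 -2.25 open 0.0331 F [ 0.1 -0.2 -1. ] 24.936254024505615
```

Lower, release (small opening), lift, then go to the dropper.

{"fn": "carry_out", "kwargs": {"moves": [{"x": 0,"y": 0,"z": 0.5,"turn": 0},{"x": 0,"y": 0,"z": 0.4,"turn": 0},{"x": 0,"y": 0,"z": 0.3,"turn": 0},{"x": 0,"y": 0,"z": 0.2,"turn": 0},{"x": 0,"y": 0,"z": 0.08,"turn": 0},{"x": 0,"y": 0,"z": 0,"turn": 0},{"x": 0,"y": 0,"z": 0,"turn": 0},{"x": 0,"y": 0,"z": 0,"turn": 0}]}}

```text
t: 24.9
tool_pos: [0.4453, -0.2654, 0.0214]
tool_rot: [-0.0, 3.141, -0.001]
contact_force: [0.2, -0.1, -0.4]
opening: 0.0326
grip_force: 24.9
```

{"fn": "carry_out", "kwargs": {"moves": [{"x": 0,"y": 0,"z": 0,"turn": 0},{"x": 0,"y": 0,"z": 0,"turn": 0},{"x": 0,"y": 0,"z": 0,"turn": 0},{"x": 0,"y": 0,"z": 0,"turn": 0},{"x": 0,"y": 0,"z": 0,"turn": 0},{"x": 0,"y": 0,"z": -0.4,"turn": 0},{"x": 0,"y": 0,"z": -0.8,"turn": 0},{"x": 0,"y": 0,"z": -0.8,"turn": 0}], "grip": 46}}

```text
t: 25.7
tool_pos: [0.4448, -0.2649, 0.0716]
tool_rot: [0.0, -3.141, -0.001]
contact_force: [0.2, -0.4, 0.2]
opening: 0.046
grip_force: 0.0
```

{"fn": "carry_out", "kwargs": {"moves": [{"x": 0,"y": 0,"z": -1,"turn": 0},{"x": 0,"y": 0.4,"z": -1,"turn": 0},{"x": -0.1,"y": 1,"z": -0.4,"turn": 0},{"x": -0.1,"y": 1,"z": 0,"turn": 0},{"x": -0.1,"y": 1,"z": 0,"turn": 0},{"x": -0.1,"y": 1,"z": 0,"turn": 0},{"x": -0.1,"y": 1,"z": 0,"turn": 0},{"x": -0.1,"y": 1,"z": 0,"turn": 0}]}}

```text
t: 26.5
tool_pos: [0.4601, -0.1041, 0.1317]
tool_rot: [-0.0, 3.14, -0.001]
contact_force: [0.8, -0.5, -0.7]
opening: 0.046
grip_force: 0.0
```

Run:
```python
from h import *
goto(.4775,.0085,.012,np.radians(90))
im=np.hstack([ctrl.get_image("top")[250:380,430:590].repeat(2,0).repeat(2,1),ctrl.get_image("scene")[80:210,220:380].repeat(2,0).repeat(2,1)])
cv2.imwrite("pics/t7.png",im[:,:,::-1])
```

```text
t 26.5 tcp [ 0.4601 -0.1041  0.1317] yYaw 90.0 units(after turn) [-0.69  4.51  4.79] turn 0.0 q6 -1.95 open 0.046 F [ 0.8 -0.5 -0.7] 0.0
```

View pics/t7.png

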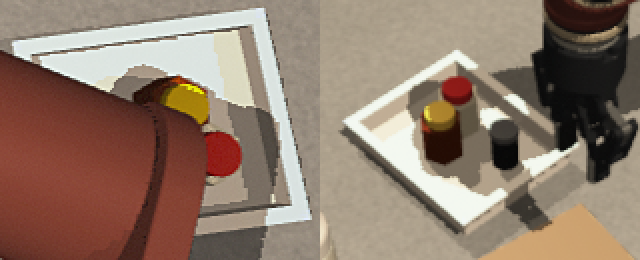

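The white tray now holds all three, standing. Next, the dropper.

{"fn": "carry_out", "kwargs": {"moves": [{"x": -0.14,"y": 1,"z": 0,"turn": 0},{"x": -0.14,"y": 1,"z": 0,"turn": 0},{"x": -0.14,"y": 1,"z": 0,"turn": 0},{"x": -0.14,"y": 1,"z": 0,"turn": 0},{"x": -0.14,"y": 0.5,"z": 0,"turn": 0},{"x": 0,"y": 0,"z": 0,"turn": 0},{"x": 0,"y": 0,"z": 0.5,"turn": 0},{"x": 0,"y": 0,"z": 0.8,"turn": 0}], "grip": 56}}

```text
t: 27.4
tool_pos: [0.4786, 0.0062, 0.0989]
tool_rot: [0.001, 3.138, -0.002]
contact_force: [-0.1, -0.2, -0.8]
opening: 0.0561
grip_force: 0.0
```

{"fn": "carry_out", "kwargs": {"moves": [{"x": 0,"y": 0,"z": 0.8,"turn": 0},{"x": 0,"y": 0,"z": 0.8,"turn": 0},{"x": 0,"y": 0,"z": 0.8,"turn": 0},{"x": 0,"y": 0,"z": 0.6,"turn": 0},{"x": 0,"y": 0,"z": 0.4,"turn": 0},{"x": 0,"y": 0,"z": 0.05,"turn": 0},{"x": 0,"y": 0,"z": 0,"turn": 0},{"x": 0,"y": 0,"z": 0,"turn": 0}]}}

```text
t: 28.2
tool_pos: [0.4782, 0.0071, 0.0129]
tool_rot: [0.0, 3.14, -0.0]
contact_force: [-0.6, -0.2, 0.7]
opening: 0.0562
grip_force: 0.0
```

{"fn": "carry_out", "kwargs": {"moves": [{"x": 0,"y": 0,"z": 0,"turn": 0},{"x": 0,"y": 0,"z": 0,"turn": 0},{"x": 0,"y": 0,"z": 0,"turn": 0},{"x": 0,"y": 0,"z": 0,"turn": 0},{"x": 0,"y": 0,"z": 0,"turn": 0},{"x": 0,"y": 0,"z": 0,"turn": 0},{"x": 0,"y": 0,"z": 0,"turn": 0},{"x": 0,"y": 0,"z": 0,"turn": 0}], "grip": 15, "newtons": 30}}

```text
t: 29.0
tool_pos: [0.4783, 0.0074, 0.0131]
tool_rot: [-0.001, 3.14, -0.001]
contact_force: [-1.7, 0.7, 6.8]
opening: 0.0328
grip_force: 29.9
```

Run:
```python
from h import *
goto(.484,.33,.117,np.radians(90))
```

```text
t 29.0 tcp [0.4783 0.0074 0.0131] yYaw 90.0 units(after turn) [-0.23 12.9  -4.16] turn 0.0 q6 -1.71 open 0.0328 F [-1.7  0.7  6.8] 29.8981574177742
```

{"fn": "carry_out", "kwargs": {"moves": [{"x": 0,"y": 0,"z": -0.6,"turn": 0},{"x": 0,"y": 0,"z": -0.9,"turn": 0},{"x": 0,"y": 0,"z": -1,"turn": 0},{"x": 0,"y": 0,"z": -1,"turn": 0},{"x": 0,"y": 0.2,"z": -0.66,"turn": 0},{"x": -0.02,"y": 0.9,"z": 0,"turn": 0},{"x": -0.02,"y": 1,"z": 0,"turn": 0},{"x": -0.02,"y": 1,"z": 0,"turn": 0}]}}

```text
t: 29.8
tool_pos: [0.4785, 0.0857, 0.1157]
tool_rot: [-0.001, -3.141, 0.0]
contact_force: [0.2, -0.5, -1.1]
opening: 0.0328
grip_force: 30.2
```

{"fn": "carry_out", "kwargs": {"moves": [{"x": -0.02,"y": 1,"z": 0,"turn": 0},{"x": -0.02,"y": 1,"z": 0,"turn": 0},{"x": -0.02,"y": 1,"z": 0,"turn": 0},{"x": -0.02,"y": 1,"z": 0,"turn": 0},{"x": -0.02,"y": 1,"z": 0,"turn": 0},{"x": -0.02,"y": 1,"z": 0,"turn": 0},{"x": -0.02,"y": 1,"z": 0,"turn": 0},{"x": -0.02,"y": 1,"z": 0,"turn": 0}]}}

```text
t: 30.6
tool_pos: [0.4823, 0.2859, 0.1153]
tool_rot: [0.001, -3.141, 0.001]
contact_force: [-0.7, -0.3, -0.2]
opening: 0.0327
grip_force: 30.2
```

{"fn": "carry_out", "kwargs": {"moves": [{"x": 0,"y": 1,"z": 0,"turn": 0},{"x": 0,"y": 0.8,"z": 0,"turn": 0},{"x": 0,"y": 0.2,"z": 0,"turn": 0},{"x": 0,"y": 0,"z": 0.4,"turn": 0},{"x": 0,"y": 0,"z": 0.7,"turn": 0},{"x": 0,"y": 0,"z": 0.7,"turn": 0},{"x": 0,"y": 0,"z": 0.5,"turn": 0},{"x": 0,"y": 0,"z": 0,"turn": 0}]}}

```text
t: 31.4
tool_pos: [0.481, 0.3331, 0.0554]
tool_rot: [-0.001, -3.137, 0.004]
contact_force: [-0.4, -0.6, -1.8]
opening: 0.0324
grip_force: 30.1
```

Run:
```python
from h import *
goto(.484,.335,.0185,np.radians(90))
im=ctrl.get_image("scene")[240:440,360:580].repeat(2,0).repeat(2,1)
cv2.imwrite("pics/t8.png",im[:,:,::-1])
```

```text
t 31.4 tcp [0.481  0.3331 0.0554] yYaw 90.0 units(after turn) [-0.13  0.08  1.47] turn -0.001 q6 -1.09 open 0.0324 F [-0.4 -0.6 -1.8] 30.13839304447174
```

View pics/t8.png

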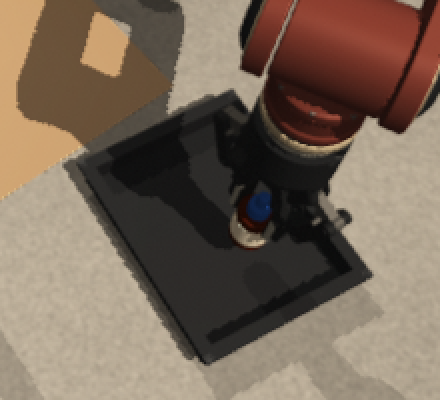

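The dropper hangs inside the grey tray, at about (485,360) in the full frame. I lower it, release it and head for the white film can.

{"fn": "carry_out", "kwargs": {"moves": [{"x": 0,"y": 0,"z": 0.5,"turn": 0},{"x": 0,"y": 0,"z": 0.4,"turn": 0},{"x": 0,"y": 0,"z": 0.3,"turn": 0},{"x": 0,"y": 0,"z": 0.2,"turn": 0},{"x": 0,"y": 0,"z": 0.04,"turn": 0},{"x": 0,"y": 0,"z": 0,"turn": 0},{"x": 0,"y": 0,"z": 0,"turn": 0},{"x": 0,"y": 0,"z": 0,"turn": 0}]}}

```text
t: 32.25
tool_pos: [0.4833, 0.3352, 0.0232]
tool_rot: [-0.0, 3.141, 0.001]
contact_force: [0.1, -0.5, -0.9]
opening: 0.0325
grip_force: 30.1
```

{"fn": "carry_out", "kwargs": {"moves": [{"x": 0,"y": 0,"z": 0,"turn": 0},{"x": 0,"y": 0,"z": 0,"turn": 0},{"x": 0,"y": 0,"z": 0,"turn": 0},{"x": 0,"y": 0,"z": 0,"turn": 0},{"x": 0,"y": 0,"z": 0,"turn": 0},{"x": 0,"y": 0,"z": -0.4,"turn": 0},{"x": 0,"y": 0,"z": -0.8,"turn": 0},{"x": 0,"y": 0,"z": -0.8,"turn": 0}], "grip": 52}}

```text
t: 33.05
tool_pos: [0.4826, 0.3348, 0.0734]
tool_rot: [0.0, -3.141, 0.0]
contact_force: [0.3, -0.4, -0.4]
opening: 0.0522
grip_force: 0.0
```

{"fn": "carry_out", "kwargs": {"moves": [{"x": 0,"y": 0,"z": -1,"turn": 0},{"x": 0,"y": 0,"z": -1,"turn": 0},{"x": -0.3,"y": -1,"z": -0.4,"turn": 0},{"x": -0.3,"y": -1,"z": 0,"turn": 0},{"x": -0.3,"y": -1,"z": 0,"turn": 0},{"x": -0.3,"y": -1,"z": 0,"turn": 0},{"x": -0.3,"y": -1,"z": 0,"turn": 0},{"x": -0.3,"y": -1,"z": 0,"turn": 0}]}}

```text
t: 33.85
tool_pos: [0.5283, 0.184, 0.1335]
tool_rot: [-0.0, 3.141, 0.0]
contact_force: [0.2, -0.3, 0.5]
opening: 0.052
grip_force: 0.0
```

{"fn": "carry_out", "kwargs": {"moves": [{"x": -0.3,"y": -1,"z": 0,"turn": 0},{"x": -0.3,"y": -1,"z": 0,"turn": 0},{"x": -0.3,"y": -1,"z": 0,"turn": 0},{"x": -0.3,"y": -1,"z": 0,"turn": 0},{"x": -0.3,"y": -1,"z": 0,"turn": 0},{"x": -0.3,"y": -1,"z": 0,"turn": 0},{"x": -0.3,"y": -1,"z": 0,"turn": 0},{"x": -0.3,"y": -1,"z": 0,"turn": 0}]}}

```text
t: 34.65
tool_pos: [0.5883, -0.0161, 0.1335]
tool_rot: [-0.0, 3.141, -0.0]
contact_force: [0.9, -0.6, -1.3]
opening: 0.0522
grip_force: 0.0
```

Run:
```python
from h import *
goto(.612,-.101,.012,np.radians(90))
```

```text
t 34.6 tcp [ 0.5883 -0.0161  0.1335] yYaw 90.0 units(after turn) [-0.94 -3.4   4.86] turn 0.0 q6 -1.72 open 0.0522 F [ 0.9 -0.6 -1.3] 0.0
```

{"fn": "carry_out", "kwargs": {"moves": [{"x": -0.27,"y": -1,"z": 0,"turn": 0},{"x": -0.27,"y": -1,"z": 0,"turn": 0},{"x": -0.27,"y": -0.9,"z": 0,"turn": 0},{"x": -0.13,"y": -0.5,"z": 0,"turn": 0},{"x": 0,"y": 0,"z": 0,"turn": 0},{"x": 0,"y": 0,"z": 0.5,"turn": 0},{"x": 0,"y": 0,"z": 0.8,"turn": 0},{"x": 0,"y": 0,"z": 0.8,"turn": 0}], "grip": 56}}

```text
t: 35.45
tool_pos: [0.6111, -0.0986, 0.079]
tool_rot: [-0.003, 3.142, 0.001]
contact_force: [-0.2, -0.7, -0.9]
opening: 0.0561
grip_force: 0.0
```

{"fn": "carry_out", "kwargs": {"moves": [{"x": 0,"y": 0,"z": 0.8,"turn": 0},{"x": 0,"y": 0,"z": 0.8,"turn": 0},{"x": 0,"y": 0,"z": 0.6,"turn": 0},{"x": 0,"y": 0,"z": 0.4,"turn": 0},{"x": 0,"y": 0,"z": 0.14,"turn": 0},{"x": 0,"y": 0,"z": 0,"turn": 0},{"x": 0,"y": 0,"z": 0,"turn": 0},{"x": 0,"y": 0,"z": 0,"turn": 0}]}}

```text
t: 36.25
tool_pos: [0.6124, -0.1003, 0.0128]
tool_rot: [-0.0, 3.14, -0.001]
contact_force: [0.9, -0.1, -0.8]
opening: 0.0566
grip_force: 0.0
```

{"fn": "carry_out", "kwargs": {"moves": [{"x": 0,"y": 0,"z": 0,"turn": 0},{"x": 0,"y": 0,"z": 0,"turn": 0},{"x": 0,"y": 0,"z": 0,"turn": 0},{"x": 0,"y": 0,"z": 0,"turn": 0},{"x": 0,"y": 0,"z": 0,"turn": 0},{"x": 0,"y": 0,"z": 0,"turn": 0},{"x": 0,"y": 0,"z": 0,"turn": 0},{"x": 0,"y": 0,"z": 0,"turn": 0}], "grip": 15, "newtons": 25}}

```text
t: 37.05
tool_pos: [0.612, -0.1002, 0.0124]
tool_rot: [-0.0, 3.14, -0.001]
contact_force: [-1.6, -0.2, 5.1]
opening: 0.0322
grip_force: 24.9
```

Run:
```python
from h import *
goto(.484,.262,.117,np.radians(90))
```

```text
t 37.0 tcp [ 0.612  -0.1002  0.0124] yYaw 90.0 units(after turn) [ 5.12 14.49 -4.19] turn 0.0 q6 -1.85 open 0.0322 F [-1.6 -0.2  5.1] 24.852054119110107
```

{"fn": "carry_out", "kwargs": {"moves": [{"x": 0,"y": 0,"z": -0.6,"turn": 0},{"x": 0,"y": 0,"z": -0.9,"turn": 0},{"x": 0,"y": 0,"z": -1,"turn": 0},{"x": 0,"y": 0,"z": -1,"turn": 0},{"x": 0.1,"y": 0.1,"z": -0.7,"turn": 0},{"x": 0.34,"y": 0.9,"z": 0,"turn": 0},{"x": 0.34,"y": 1,"z": 0,"turn": 0},{"x": 0.34,"y": 1,"z": 0,"turn": 0}]}}

```text
t: 37.85
tool_pos: [0.5827, -0.0242, 0.1168]
tool_rot: [-0.001, -3.141, -0.0]
contact_force: [0.9, 0.6, -0.0]
opening: 0.0329
grip_force: 24.9
```

{"fn": "carry_out", "kwargs": {"moves": [{"x": 0.34,"y": 1,"z": 0,"turn": 0},{"x": 0.34,"y": 1,"z": 0,"turn": 0},{"x": 0.34,"y": 1,"z": 0,"turn": 0},{"x": 0.34,"y": 1,"z": 0,"turn": 0},{"x": 0.34,"y": 1,"z": 0,"turn": 0},{"x": 0.34,"y": 1,"z": 0,"turn": 0},{"x": 0.34,"y": 1,"z": 0,"turn": 0},{"x": 0.34,"y": 1,"z": 0,"turn": 0}]}}

```text
t: 38.65
tool_pos: [0.5144, 0.176, 0.1165]
tool_rot: [0.0, -3.141, 0.0]
contact_force: [0.0, 0.0, -0.4]
opening: 0.033
grip_force: 24.9
```

{"fn": "carry_out", "kwargs": {"moves": [{"x": 0.34,"y": 1,"z": 0,"turn": 0},{"x": 0.34,"y": 1,"z": 0,"turn": 0},{"x": 0.34,"y": 0.8,"z": 0,"turn": 0},{"x": 0.26,"y": 0.5,"z": 0,"turn": 0},{"x": 0,"y": 0.19,"z": 0,"turn": 0},{"x": 0,"y": 0,"z": 0.6,"turn": 0},{"x": 0,"y": 0,"z": 0.8,"turn": 0},{"x": 0,"y": 0,"z": 0.6,"turn": 0}]}}

```text
t: 39.45
tool_pos: [0.4829, 0.261, 0.0643]
tool_rot: [-0.001, -3.14, 0.002]
contact_force: [0.2, -0.4, -0.3]
opening: 0.0326
grip_force: 24.9
```

Run:
```python
from h import *
goto(.484,.262,.0182,np.radians(90))
im=ctrl.get_image("scene")[240:440,360:580].repeat(2,0).repeat(2,1)
cv2.imwrite("pics/t9.png",im[:,:,::-1])
```

```text
t 39.5 tcp [0.4829 0.261  0.0643] yYaw 90.0 units(after turn) [-0.05  0.04  1.84] turn -0.001 q6 -1.21 open 0.0326 F [ 0.2 -0.4 -0.3] 24.90839123725891
```

View pics/t9.png

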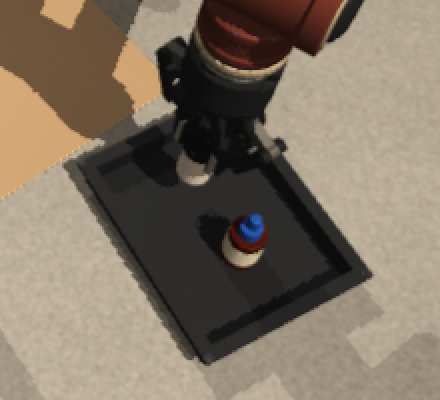

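The dropper stands upright, and the white can hangs beside it, clear of it. I lower it, release it and back off high.

{"fn": "carry_out", "kwargs": {"moves": [{"x": 0,"y": 0,"z": 0.5,"turn": 0},{"x": 0,"y": 0,"z": 0.5,"turn": 0},{"x": 0,"y": 0,"z": 0.4,"turn": 0},{"x": 0,"y": 0,"z": 0.25,"turn": 0},{"x": 0,"y": 0,"z": 0.15,"turn": 0},{"x": 0,"y": 0,"z": 0,"turn": 0},{"x": 0,"y": 0,"z": 0,"turn": 0},{"x": 0,"y": 0,"z": 0,"turn": 0}]}}

```text
t: 40.3
tool_pos: [0.4839, 0.2625, 0.0223]
tool_rot: [-0.0, 3.14, 0.001]
contact_force: [-0.4, -0.6, -0.4]
opening: 0.0327
grip_force: 24.9
```

{"fn": "carry_out", "kwargs": {"moves": [{"x": 0,"y": 0,"z": 0,"turn": 0},{"x": 0,"y": 0,"z": 0,"turn": 0},{"x": 0,"y": 0,"z": 0,"turn": 0},{"x": 0,"y": 0,"z": 0,"turn": 0},{"x": 0,"y": 0,"z": 0,"turn": 0},{"x": 0,"y": 0,"z": -0.4,"turn": 0},{"x": 0,"y": 0,"z": -0.8,"turn": 0},{"x": 0,"y": 0,"z": -0.8,"turn": 0}], "grip": 48}}

```text
t: 41.1
tool_pos: [0.4831, 0.2621, 0.0724]
tool_rot: [0.0, -3.141, 0.0]
contact_force: [0.4, -0.3, 0.2]
opening: 0.0481
grip_force: 0.0
```

{"fn": "carry_out", "kwargs": {"moves": [{"x": 0,"y": 0,"z": -1,"turn": 0},{"x": 0,"y": 0,"z": -1,"turn": 0},{"x": 0,"y": 0,"z": -1,"turn": 0},{"x": 0,"y": 0,"z": -1,"turn": 0},{"x": 0.3,"y": -1,"z": -0.5,"turn": 0},{"x": 0.3,"y": -1,"z": -0.5,"turn": 0},{"x": 0.3,"y": -1,"z": -0.5,"turn": 0},{"x": 0.3,"y": -1,"z": 0,"turn": 0}]}}

```text
t: 41.9
tool_pos: [0.4542, 0.1616, 0.2123]
tool_rot: [-0.001, 3.137, 0.001]
contact_force: [0.1, -0.5, 0.2]
opening: 0.0476
grip_force: 0.0
```

{"fn": "carry_out", "kwargs": {"moves": [{"x": 0,"y": -1,"z": 0,"turn": 0},{"x": 0,"y": -1,"z": 0,"turn": 0},{"x": 0,"y": -1,"z": 0,"turn": 0},{"x": 0,"y": -1,"z": 0,"turn": 0},{"x": 0,"y": -1,"z": 0,"turn": 0},{"x": 0,"y": -0.5,"z": 0,"turn": 0},{"x": 0,"y": 0,"z": 0,"turn": 0},{"x": 0,"y": 0,"z": 0,"turn": 0}]}}

```text
t: 42.7
tool_pos: [0.4535, 0.0251, 0.2094]
tool_rot: [0.0, 3.141, 0.001]
contact_force: [-0.6, 1.0, 0.4]
opening: 0.0477
grip_force: 0.0
```

Run:
```python
from h import *
goto(.484,.262,.2)
cv2.imwrite("pics/t10.png",np.hstack([cv2.resize(ctrl.get_image(c),(400,300),interpolation=cv2.INTER_AREA) for c in("top","scene")])[:,:,::-1])
```

```text
t 42.7 tcp [0.4535 0.0251 0.2094] yYaw 90.0 units(after turn) [-1.22  9.47  0.38] turn 0 q6 -1.68 open 0.0477 F [-0.6  1.   0.4] 0.0
```

View pics/t10.png

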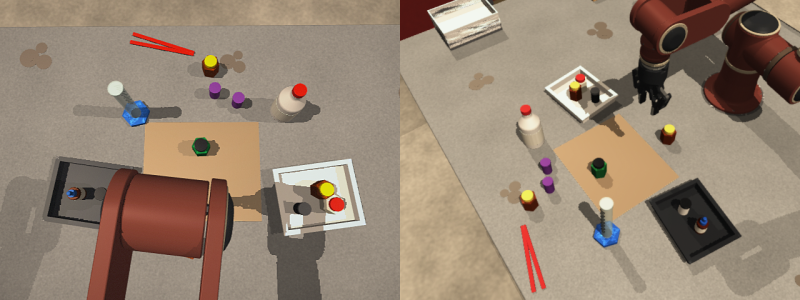

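All five stand in their trays, the green jar, measuring cylinder and big bottle are unmoved, and the gripper is clear. I hand in.

```bash
python3 -c "
from station import ctrl
print(ctrl.finish_job())"
```

```text
the job is handed in; nothing more can be done
None
```

I made up both kits and handed the job in at about 43 s: all five items stand upright in their trays, the two hexagonal jars are face to face, and the green jar, measuring cylinder and big bottle look unmoved; the hand-in returned no verdict.

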